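# Lay the spare roller in its cradle and close the bail

### The job

The spare rubber roller is standing on end on the table. Lay it on its side in the two-saddle cradle, setting it down gently with its slim end in the narrow saddle and its thick end in the wide one, then swing the cradle's hinged bail over it and fully down. Keep the rubber off the table and leave the other things where they are.

Things in the scene. Friction and masses are not known exactly. Their poses are not given: they have to be found in the camera images.
- roller: Loose feed roller, 0.3 kg, standing on its thick end, 120 mm long. From below: steel hub 34 mm in diameter, 14 mm long; black rubber barrel 44 mm in diameter, 90 mm long (14 to 104 mm above the foot); slim steel journal 16 mm in diameter, 16 mm long. Balances mid-barrel. Origin: centre of the hub's end face; z runs along its axis to the slim end.
- roller_mid (a point): Point on the roller's axis at the middle of the rubber barrel, 59 mm from the origin of roller; same axes.
- roller_slim_end (a point): Centre of the end face of the roller's slim journal, 120 mm from the origin of roller; same axes.
- cradle: Roller cradle, fixed: dark base plate 150 x 136 x 8 mm (x -53 to 97, y -68 to 68 mm) with two aluminium V saddles, open upward. The barrel lies between them with 4 mm to spare at each end. Origin: on the table under the saddles' midpoint; y along the laid roller's axis, from the wide to the narrow saddle; x towards the bail's hinge.
- narrow_saddle (a point): On the laid roller's axis over the middle of the narrow saddle (for the slim journal), 58 mm above the table; 90-degree V, 31 mm wide at the mouth, 8 mm thick along the cradle's y (49 to 57 mm), top 62 mm above the table.
- wide_saddle (a point): The same over the wide saddle (for the thick hub): V 51 mm wide at the mouth, 8 mm thick (y -57 to -49 mm), top 60 mm above the table.
- cradle_axis (a point): Where the middle of the barrel (roller_mid) must come to rest: midway between the saddles, 58 mm above the table. Axes as cradle.
- bail (a joint): Angle (rad) of the bail, a flat steel arm 14 x 6 mm, 122 mm from hinge to the black cross roll at its free end. 0 = closed (stop): level, 4 mm above the seated barrel, reaching to the cradle's -x; 1.57 = straight up; more = leaning away to +x (stop at 2.0). Starts at 1.6 to 1.9. Friction holds it where it is left; about 1 N at its end moves it.
- bail_tip (a point): Centre of the black cross roll (10 mm in diameter, 24 mm wide) at the bail's free end.
- bail_pivot (a point): Middle of the bail's hinge axis, fixed on the cradle at x = 75, y = -20, z = 87 mm in the cradle's frame; the hinge axis runs along the cradle's y, between two upright ears (18 mm along x, 27 mm apart over all along y, top 97 mm above the table).
- seal_tin: Bystander, to be left alone (does not move): grey steel tin 64 mm across, 54 mm high. Origin: centre of its underside.
- label_roll: Bystander, to be left alone: white label roll 69 mm across, 50 mm high, standing on its flat side. Origin: centre of its underside.
- tape_roll_clear: Bystander, to be left alone (does not move): pale tape roll 97 mm across, 48 mm high, lying flat. Origin: centre of its underside.
- ink_pad: Bystander, to be left alone: flat blue ink pad box 64 x 97 x 19 mm. Origin: centre of its underside.
- cutter_a: Bystander, to be left alone: yellow cutter knife 22 x 165 x 18 mm, long axis y. Origin: centre of its underside.
- screwdriver: Bystander, to be left alone: screwdriver with red handle, 27 x 205 x 29 mm, long axis y. Origin: centre of its underside.
Things that resemble listed ones, but are neither listed nor needed, are in the scene too. There is more than one size of the cradle; the job needs the middle-sized.

How it is judged:
On the way:
1. the roller lies seated in the cradle, the right way round, with the bail still open (x of roller_mid in the frame of cradle_axis between -0.005 and 0.005 m and y of roller_mid in the frame of cradle_axis between -0.008 and 0.008 m and z of roller_mid in the frame of cradle_axis between -0.005 and 0.005 m and y of roller_slim_end in the frame of cradle_axis above 0.045 m and angle between the z axis of roller and the y axis of cradle, either way round below 0.08 rad and value of joint bail above 0.6 rad), for 0.2 s.
At the end, for the whole second after the job is handed in: The roller lies at rest in the cradle, slim journal in the narrow saddle and hub in the wide one: barrel middle within 5 mm of the cradle axis point across and in height and within 8 mm along, axis within 0.08 rad of the cradle's; the bail is down over it (angle under 0.1 rad) (x of roller_mid in the frame of cradle_axis between -0.005 and 0.005 m and y of roller_mid in the frame of cradle_axis between -0.008 and 0.008 m and z of roller_mid in the frame of cradle_axis between -0.005 and 0.005 m and y of roller_slim_end in the frame of cradle_axis above 0.045 m and angle between the z axis of roller and the y axis of cradle, either way round below 0.08 rad and value of joint bail below 0.1 rad and linear speed of roller below 0.03 m/s); the robot touches nothing.
It fails at once if the roller lies on the table or fell, its rubber touching the table (height (world z) of roller_mid below 0.045 m).
It fails at once if the roller is dropped or slammed into the cradle (faster than 0.45 m/s within 30 mm of its seat, as after a free fall of about 10 mm) (distance between roller_mid and cradle_axis below 0.03 m and linear speed of roller above 0.45 m/s).
It fails at once if another thing was displaced by more than 30 mm (distance of any of label_roll, ink_pad, cutter_a, screwdriver from where it was at the start of the episode above 0.03 m).
It also fails if it takes over 67 s, if anything falls off the work surface, if the arm or the gripper's body presses on something with over 40 N, if the wrist force passes 120 N, or if a joint passes its speed limit or range.

### The arm

A 6-joint arm with a two-finger parallel gripper is mounted at the origin on a cart in front of the work surface, level with it; the furniture and walls round the work are solid. World frame = base frame: x ahead of the robot, y to its left, z up, the work surface at z = 0. Lengths are in m, angles in rad, forces in N, time in s.
With the tool pointing down it reaches from about 0.275 to 0.725 m from the base axis. Payload 5.6 kg.
Tool frame: the origin (TCP) lies midway between the tips of the shut fingers; the grasp point (between the pads) lies 19 mm behind it; z points along the fingers, y is the line along which they close (so a half turn about z gives the same grasp; the last joint's range is limited). The gripper opens to 85 mm and grips with 20 to 120 N. Pads are 22 mm wide; open, the fingers measure 114 mm over their backs; the gripper's body (76 mm by 85 mm) begins 54 mm behind the grasp point. The pads swing forward as they close: fully open they stand 13 mm farther back than shut.
Start: joints at [-0.984, 0.255, 0.108, 0, -1.424, -0.285], TCP at [0.164, -0.525, 0.231] pointing down, gripper open.
Joint ranges: [-2.95, 2.95], [-1.21, 1.97], [-1.09, 1.5], [-2.87, 1.71], [-2.94, -0.07], [-3.05, 3.05]. Speed limits (rad/s): [2.57, 2.57, 3.14, 3.14, 3.14, 3.14].

### API

Orientations are given as a unit quaternion [x, y, z, w].
In Python, from plant import r gives the robot as it stands.
- The arm moves only by the tool step_arm, never from a script. Its argument "series" is a list of rows, each a list of 5 numbers: the opening, from 0 (shut) to 1 (fully open), then the shift along the world's x, y, z in mm, then the turn about the world's z in degrees. In form: [[claw, tx, ty, tz, spin], ...]. A call has 1 to 20 rows; each row shifts and turns the commanded pose from where the row before left it; what a row does not reach is not made up. A row lasts 1/8 s, in which the tool goes at most 62.5 mm and 10.7 degrees, less where a joint would pass 70% of its speed; a pose out of reach is approached as far as the arm can. A call with a gripper value outside its range is refused whole. The fingers move at their own pace and stop on an object; "grip_force" is the grip in N (left out, the last holds). Time passes only in rows, so rows that do not move let the fingers close. It gives the time, the measured TCP pose, the force, the opening and the grip force at its end, in the units of the state.
- r.sense(): the state, without advancing time (a new reading comes with each control period).
- r.camera(name): name is "scene" or "side" or "wrist"; returns (picture, depth): 480x640x3 uint8, blue, green, red; 480x640 float32, m along the optical axis (not along the pixel's ray), 0 where there is no reading.
- r.get_calibration(name): a dict with "intrinsics" (3x3 intrinsics, pixels), "pose" (4x4, takes a point from camera to world coordinates). Camera axes: x right, y up, looking along -z (the intrinsics and any distortion apply to the point x, -y, -z); pixel columns grow to the right and rows downward; lengths in m; the calibration is good to about 2 mm. A picture is of the moment at which its call begins: read the wrist's pose just before it. get_calibration takes no time and is no camera call; for the wrist camera it gives the pose at the moment of the call.
- r.sign_off(): hands the job in; it is judged then, once.
The state is a dict: "t": time; "q": joint angles; "qvel": joint speeds; "joint_efforts": joint torques, N m; "position": TCP position; "tool_rot": TCP orientation; "force": force on the tool from outside, world axes, zero at the start; "wrist_torque": the same for the moment, N m; "width": finger opening in m; "finger_force": force on a finger pad.
Only numpy, scipy, OpenCV 4.12 (cv2) and the standard library are available. Lean on these libraries where they do the work, as an engineer would, in place of code of your own. Each camera call takes 0.05 s, during which the arm holds its last target. There are 200 camera calls.

## Working session

There is one attempt and no reset: what is moved stays moved. The work goes in short steps, Python scripts to look and compute and a tool call to move; the robot and the scene stay as the last step left them, time stands still between calls to the robot, and variables do not carry over. Pictures are saved under pics/ and viewed, at most 10 in all, crops included, and the job is handed in when it is done.

Besides the shell and the picture viewer there is one more tool, called after "Emit:" by a JSON object that holds its "name" and its "arguments". step_arm: Moves the arm, as the interface text tells. Its arguments: {"type":"object","properties":{"series":{"type":"array","items":{"type":"array","items":{"type":"number"}}},"grip_force":{"type":"number"}},"required":["series"]}

```bash
mkdir -p pics; ls; cat > h.py <<'E'
import numpy as np,cv2
from plant import r
def px(name,pts,depth):
    c=r.get_calibration(name);K=np.array(c["intrinsics"]);T=np.array(c["pose"])
    out=[]
    for u,v in pts:
        d=depth[int(v),int(u)]
        p=np.linalg.inv(K)@[u,v,1]*d
        out.append((T@[p[0],-p[1],-p[2],1])[:3])
    return np.array(out)
def cloud(name,depth):
    c=r.get_calibration(name);K=np.array(c["intrinsics"]);T=np.array(c["pose"])
    v,u=np.mgrid[:480,:640]
    p=np.stack([(u-K[0,2])/K[0,0]*depth,-(v-K[1,2])/K[1,1]*depth,-depth,np.ones_like(depth)],-1)
    return (p@T.T)[...,:3]
E
python3 - <<'E'
from h import *
print(r.sense())
for n in["scene","side"]:
    i,d=r.camera(n);cv2.imwrite(f"pics/{n}0.png",i);np.save(n+"0.npy",d)
    c=r.get_calibration(n);print(n,np.round(c["pose"],3).tolist(),c)
E
```

```text
pics
{'t': 0.0, 'q': array([-9.84404069e-01,  2.55729736e-01,  1.06997696e-01, -4.31783864e-04,
       -1.42392136e+00, -2.84593212e-01]), 'qvel': array([-5.45561005e-05, -2.48115319e-05, -2.04476604e-04,  1.46333158e-03,
        1.49501306e-03,  1.57111400e-03]), 'joint_efforts': array([-4.41714974e-04, -3.86631703e+01,  2.37938941e+01,  5.36528081e+00,
       -6.10589428e-03, -1.39313985e-05]), 'position': array([ 0.16336691, -0.52465081,  0.23040876]), 'tool_rot': array([-1.50295993e-01,  9.88640585e-01,  9.31950549e-04, -1.98102427e-04]), 'force': array([ 0.56873012,  0.54040101, -0.30189056]), 'wrist_torque': array([-0.05852639, -0.06532967,  0.03789494]), 'finger_force': 0.0, 'width': 0.0852522896597593}
scene [[-0.813, 0.362, -0.456, -0.161], [-0.582, -0.53, 0.618, 1.184], [-0.018, 0.767, 0.641, 1.126], [0.0, 0.0, 0.0, 1.0]] {'intrinsics': array([[517.66821623,   0.        , 317.54425771],
       [  0.        , 517.66821623, 236.07093137],
       [  0.        ,   0.        ,   1.        ]]), 'pose': array([[-0.81330281,  0.36171212, -0.45574432, -0.16095192],
       [-0.58156389, -0.52952055,  0.61756897,  1.18422695],
       [-0.0179438 ,  0.76731502,  0.64101925,  1.12580307],
       [ 0.        ,  0.        ,  0.        ,  1.        ]])}
side [[0.958, 0.133, -0.254, 0.116], [-0.286, 0.369, -0.884, -1.312], [-0.024, 0.92, 0.392, 0.782], [0.0, 0.0, 0.0, 1.0]] {'intrinsics': array([[565.38167155,   0.        , 324.68417749],
       [  0.        , 565.38167155, 236.61456932],
       [  0.        ,   0.        ,   1.        ]]), 'pose': array([[ 0.95801999,  0.1328335 , -0.25407276,  0.11552784],
       [-0.28572909,  0.36943785, -0.88423671, -1.3118599 ],
       [-0.02359216,  0.91971242,  0.39188324,  0.78189326],
       [ 0.        ,  0.        ,  0.        ,  1.        ]])}
```

View pics/scene0.png

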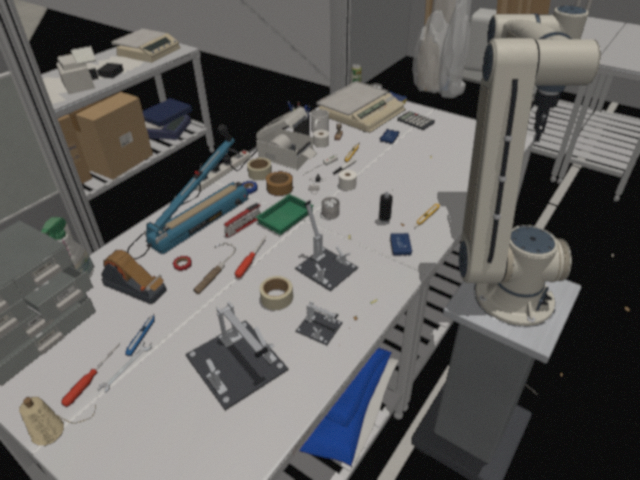

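View pics/side0.png

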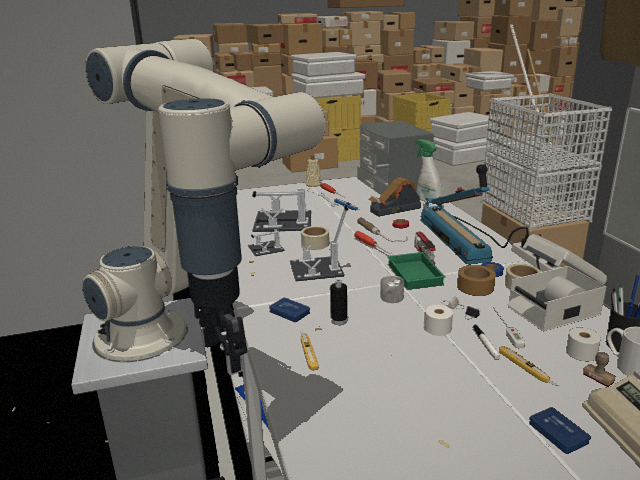

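Scene: roller at (386,207), side (339,302). Three cradles: scene (237,362) big, (319,323) small, (327,262) mid; the mid-size one fits a 150x136 plate – I'll check its size. Its bail stands up at (317,225).

```bash
python3 - <<'E'
from h import *
for n,boxes in [("scene",dict(mid=(285,200,365,292),roller=(374,188,400,226),big=(180,300,292,408),small=(293,298,346,346))),("side",dict(mid=(283,200,355,284),roller=(326,278,352,328),big=(245,185,315,235),small=(246,222,286,258)))]:
    i=cv2.imread(f"pics/{n}0.png");d=np.load(n+"0.npy");P=cloud(n,d)
    for k,(a,b,c,e) in boxes.items():
        Q=P[b:e,a:c].reshape(-1,3);I=i[b:e,a:c].reshape(-1,3).max(1)
        ok=d[b:e,a:c].ravel()>0
        if k=="roller":
            s=ok&(Q[:,2]>.02)&(Q[:,2]<.135)&(I<90)
            print(n,k,np.median(Q[s],0).round(3),Q[s].min(0).round(3),Q[s].max(0).round(3))
            s=ok&(Q[:,2]>.108)&(Q[:,2]<.135); print("  top",s.sum(),Q[s].mean(0).round(4),Q[s].min(0).round(3),Q[s].max(0).round(3))
        else:
            s=ok&(Q[:,2]>-.01)&(Q[:,2]<.02)&(I<85)
            m=np.zeros((e-b)*(c-a),np.uint8);m[s]=1
            nn,l,st,_=cv2.connectedComponentsWithStats(m.reshape(e-b,c-a));l=l.ravel();s=l==1+np.argmax(st[1:,4])
            R=cv2.minAreaRect((Q[s][:,:2]*1000).astype(np.float32));print(n,k,s.sum(),"z",np.median(Q[s][:,2]).round(4),R)
            print("  box",cv2.boxPoints(R).round(1).tolist())
    j=i[195:300,280:415] if n=="scene" else i[190:335,275:365]
    cv2.imwrite(f"pics/crop_{n}.png",cv2.resize(j,None,fx=4,fy=4,interpolation=cv2.INTER_CUBIC))
a=cv2.imread("pics/crop_scene.png");b=cv2.imread("pics/crop_side.png");b=cv2.resize(b,(260,420));cv2.imwrite("pics/crop0.png",np.hstack([a,b]))
E
```

```text
scene mid 938 z 0.0067 ((523.4260864257812, 217.92739868164062), (132.73837280273438, 150.17581176757812), 83.52234649658203)
  box [[441.29998779296875, 160.5], [590.5, 143.5], [605.5, 275.3999938964844], [456.29998779296875, 292.29998779296875]]
scene roller [ 0.488 -0.084  0.072] [ 0.47  -0.119  0.02 ] [ 0.512 -0.071  0.116]
  top 23 [ 0.495  -0.0964  0.1162] [ 0.487 -0.109  0.109] [ 0.508 -0.09   0.127]
scene big 3285 z 0.01 ((512.4791259765625, 648.6749267578125), (185.5313262939453, 212.29212951660156), 75.33699035644531)
  box [[386.29998779296875, 585.7999877929688], [591.7000122070312, 532.0999755859375], [638.7000122070312, 711.5999755859375], [433.29998779296875, 765.2999877929688]]
scene small 552 z 0.0043 ((402.2193603515625, 425.3946533203125), (90.8754653930664, 98.08818817138672), 88.13023376464844)
  box [[351.70001220703125, 381.6000061035156], [449.79998779296875, 378.3999938964844], [452.70001220703125, 469.20001220703125], [354.70001220703125, 472.3999938964844]]
side mid 658 z 0.0084 ((522.3922119140625, 209.90045166015625), (144.8800811767578, 147.0598449707031
[... 195 characters left out ...]
0.489 -0.117  0.071] [ 0.473 -0.128  0.02 ] [ 0.515 -0.083  0.12 ]
  top 41 [ 0.4932 -0.1028  0.1162] [ 0.482 -0.11   0.108] [ 0.503 -0.092  0.123]
side big 713 z 0.0121 ((512.6224365234375, 638.4229125976562), (201.86111450195312, 206.82025146484375), 74.6739501953125)
  box [[386.20001220703125, 568.4000244140625], [585.7000122070312, 513.7000122070312], [639.0, 708.4000244140625], [439.6000061035156, 763.0999755859375]]
side small 219 z 0.0063 ((402.72564697265625, 417.3578186035156), (97.99784088134766, 100.0281982421875), 5.400017261505127)
  box [[349.20001220703125, 462.5], [358.70001220703125, 363.0], [456.20001220703125, 372.20001220703125], [446.79998779296875, 471.79998779296875]]
```

View pics/crop0.png

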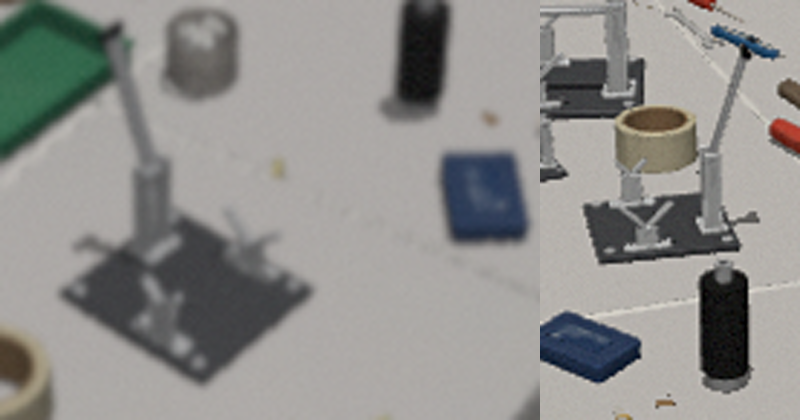

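Mid cradle is confirmed (150x134 mm plate, scene corner box ≈ (285..365, 250..290)); the hinge is on world +x and cradle y is about world +y. The roller (black with steel ends) is at about (0.494, -0.100). Moving over it for a wrist look.

Emit:
{"name": "step_arm", "arguments": {"series": [[1, 20, 30, 6, 5.5], [1, 27, 35, 6, 5.5], [1, 27, 35, 6, 5.5], [1, 27, 35, 6, 5.5], [1, 27, 35, 6, 5.5], [1, 27, 35, 6, 5.5], [1, 27, 35, 6, 5.5], [1, 27, 35, 6, 5.5], [1, 27, 35, 6, 5.5], [1, 27, 35, 6, 5.5], [1, 27, 35, 6, 5.5], [1, 27, 35, 4, 5.5], [1, 14, 10, 0, 0], [1, 0, 0, 0, 0], [1, 0, 0, 0, 0]], "grip_force": 40}}

```text
t: 1.98
position: [0.494, -0.1009, 0.3011]
tool_rot: [-0.664, 0.748, 0.0, -0.0]
force: [0.2, -0.7, 0.1]
width: 0.0857
finger_force: 0.0
```

```bash
python3 - <<'E'
from h import *
s=r.sense();print(s['t'],s['position'],s['tool_rot'],s['q'].round(2))
i,d=r.camera("wrist");cv2.imwrite("pics/w1.png",i);np.save("w1.npy",d);P=cloud("wrist",d);np.save("w1P.npy",P)
print(np.round(r.get_calibration("wrist")["pose"],3).tolist())
m=(P[...,2]>.11)&(P[...,2]<.13)&(d>0)
print("top",m.sum(),P[m].mean(0),P[m].min(0),P[m].max(0))
m=(P[...,2]>.095)&(P[...,2]<.108)&(d>0);print("shoulder",m.sum(),P[m].mean(0),P[m].min(0),P[m].max(0))
E
```

```text
1.975 [ 0.49395433 -0.10088043  0.30114738] [-6.64028132e-01  7.47707523e-01  1.00814626e-04 -2.99891993e-04] [ 0.11  0.15  0.15  0.   -1.57 -0.23]
[[-0.993, -0.114, -0.032, 0.487], [0.118, -0.959, -0.257, -0.166], [-0.001, -0.259, 0.966, 0.444], [0.0, 0.0, 0.0, 1.0]]
top 314 [ 0.49679903 -0.10196879  0.11950901] [ 0.4892436  -0.10895836  0.1106845 ] [ 0.50434094 -0.0934605   0.12234004]
shoulder 1713 [ 0.49683862 -0.10257133  0.10388717] [ 0.4754455  -0.1227872   0.09503652] [ 0.5185583  -0.0797473   0.10791128]
```

View pics/w1.png

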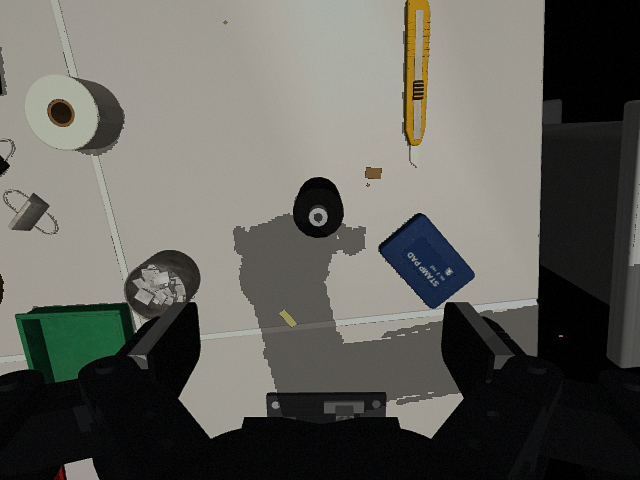

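Roller top at px (317,215) → (0.4965,-0.1015), height 0.1195 ✓. Ink pad (425,260) is clear of the fingers. Before grasping, a precise look at the cradle.

Emit:
{"name": "step_arm", "arguments": {"series": [[1, 0, 30, 4, 0], [1, 0, 50, 4, 0], [1, 0, 55, 4, 0], [1, 0, 55, 4, 0], [1, 0, 55, 4, 0], [1, 0, 50, 0, 0], [1, 0, 25, 0, 0], [1, 0, 0, 0, 0], [1, 0, 0, 0, 0]]}}

```text
t: 3.15
position: [0.4946, 0.2187, 0.3216]
tool_rot: [-0.664, 0.748, -0.0, 0.0]
force: [0.2, -0.1, 0.7]
width: 0.0853
finger_force: 0.0
```

```bash
python3 - <<'E'
from h import *
s=r.sense();print(s['t'],s['position'])
i,d=r.camera("wrist");cv2.imwrite("pics/w2.png",i);np.save("w2.npy",d);P=cloud("wrist",d);np.save("w2P.npy",P)
I=i.max(2);ok=d>0
s=(ok&(P[...,2]>0)&(P[...,2]<.016)&(I<90)&(abs(P[...,0]-.52)<.12)&(abs(P[...,1]-.215)<.12)).astype(np.uint8)
n,l,st,_=cv2.connectedComponentsWithStats(s);s=l==1+np.argmax(st[1:,4])
Q=P[s];R=cv2.minAreaRect((Q[:,:2]*1000).astype(np.float32));print(s.sum(),np.median(Q[:,2]),R)
E
```

```text
3.15 [0.49456674 0.21873613 0.32159841]
13021 0.00792566343197082 ((525.511474609375, 215.02569580078125), (138.2760772705078, 152.27659606933594), 83.68858337402344)
```

View pics/w2.png

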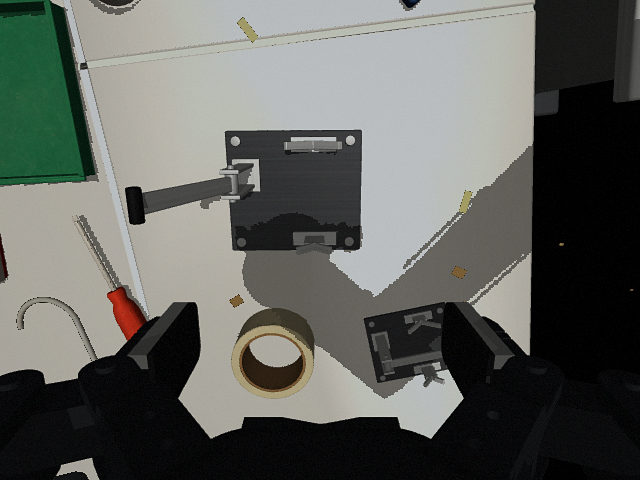

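Cradle's plate corners (228,132)-(360,250), wide saddle at top (313,145), narrow at (315,243), bail leaning to +x with black tip at (136,205). Verify frame with saddle and bail points.

```bash
python3 - <<'E'
from h import *
P=np.load("w2P.npy");d=np.load("w2.npy");i=cv2.imread("pics/w2.png")
a=np.deg2rad(-6.31);X=np.array([np.cos(a),np.sin(a)]);Y=np.array([-X[1],X[0]]);C=np.array([.5255,.2150]);O=C-.022*X;print("O",O)
C2=(P[...,:2]-O);c=np.stack([C2@X,C2@Y,P[...,2]],-1)*1000
for n,y0,y1 in[("wide",-65,-43),("narrow",43,65)]:
    m=(d>0)&(abs(c[...,0])<40)&(c[...,1]>y0)&(c[...,1]<y1)&(c[...,2]>30)&(c[...,2]<75)
    q=c[m];print(n,m.sum(),q.min(0).round(1),q.max(0).round(1),np.percentile(q[:,1],[3,97]).round(1))
    t=q[q[:,2]>q[:,2].max()-9];print("  top x",t.min(0).round(1),t.max(0).round(1))
m=(d>0)&(c[...,2]>105)&(c[...,2]<260)&(abs(c[...,1]+20)<30)&(c[...,0]>60)&(c[...,0]<180);q=c[m]
print("bail",m.sum(),q.min(0).round(1),q.max(0).round(1));k=i[m].max(1)<50;print(k.sum(),q[k].mean(0).round(1))
f=np.polyfit(q[:,2],q[:,0],1);print("slope",f,"angle",np.pi/2+np.arctan(f[0]))
m=(d>0)&(c[...,2]>85)&(c[...,2]<102)&(abs(c[...,1]+20)<25)&(abs(c[...,0]-75)<22);q=c[m];print("ears",q.min(0).round(1),q.max(0).round(1))
E
```

```text
O [0.50363328 0.21741797]
wide 480 [-28.5 -58.   31. ] [ 27.6 -49.9  60.4] [-57.8 -50.3]
  top x [-28.5 -57.8  51.6] [ 27.6 -50.   60.4]
narrow 371 [-18.4  47.5  30. ] [18.2 55.9 62.7] [47.8 55.3]
  top x [-18.4  47.7  53.8] [18.2 55.9 62.7]
bail 2167 [ 76.7 -33.4 105.2] [118.1  -9.3 209.5]
626 [110.7 -21.7 204.6]
slope [ 0.33183014 42.65873497] angle 1.891193398876425
ears [ 65.4 -38.1  85.2] [ 83.3  -4.8 102. ]
```

Emit:
{"name": "step_arm", "arguments": {"series": [[1, 0, -30, -4, 0], [1, 1, -55, -4, 0], [1, 1, -55, -4, 0], [1, 0, -55, -4, 0], [1, 0, -55, -4, 0], [1, 0, -45, -30, 0], [1, 0, -25, -40, 0], [1, 0, 0, -40, 0], [1, 0, 0, -40, 0], [1, 0, 0, -40, 0], [1, 0, 0, -35, 0], [1, 0, 0, -20, 0], [1, 0, 0, 0, 0], [1, 0, 0, 0, 0]]}}

```text
t: 4.95
position: [0.4972, -0.1008, 0.0576]
tool_rot: [-0.664, 0.747, -0.001, 0.001]
force: [0.3, -0.7, 0.2]
width: 0.0854
finger_force: 0.0
```

Emit:
{"name": "step_arm", "arguments": {"series": [[0.4, 0, 0, 0, 0], [0.4, 0, 0, 0, 0], [0, 0, 0, 0, 0], [0, 0, 0, 0, 0], [0, 0, 0, 0, 0], [0, 0, 0, 0, 0]], "grip_force": 30}}

```text
t: 5.7
position: [0.4968, -0.1002, 0.057]
tool_rot: [-0.665, 0.747, -0.0, 0.0]
force: [-1.8, 1.2, 5.8]
width: 0.0435
finger_force: 30.1
```

Gripped (43.5 mm). Lift and bring it upright to just outside the wide saddle, foot ~40 mm up, so its foot can be hooked there and the roller tilted by levering.

Emit:
{"name": "step_arm", "arguments": {"series": [[0, 0, 0, 20, 0], [0, 0, 0, 20, 0.5], [0, 0, 20, 0, 0], [0, -1, 40, 0, 0], [0, -1, 45, 0, 0], [0, 0, 45, 0, 0], [0, 0, 40, 0, 0], [0, -1, 25, 0, 0], [0, 0, 15, 0, 0], [0, 0, 0, 0, 0], [0, 0, 0, 0, 0]]}}

```text
t: 7.08
position: [0.4933, 0.1291, 0.096]
tool_rot: [-0.668, 0.745, 0.0, -0.0]
force: [-0.2, -0.4, -2.8]
width: 0.0436
finger_force: 31.4
```

```bash
python3 - <<'E'
from h import *
s=r.sense();print(s['t'],s['position'],s['force'],s['width'])
i,d=r.camera("side");P=cloud("side",d)
O=np.array([.5035,.2164]);a=np.deg2rad(-6.31);X=np.array([np.cos(a),np.sin(a)]);Y=np.array([-X[1],X[0]])
c=np.stack([(P[...,:2]-O)@X,(P[...,:2]-O)@Y,P[...,2]],-1)*1000
m=(d>0)&(abs(c[...,0])<24)&(abs(c[...,1]+85)<30)&(c[...,2]>25)&(c[...,2]<170)
q=c[m];lo=q[q[:,2]<52];print(m.sum(),np.sort(q[:,2])[:10].round(1),lo.min(0).round(1),lo.max(0).round(1))
cv2.imwrite("pics/s2.png",cv2.resize(i[150:350,230:430],None,fx=3,fy=3))
E
```

```text
7.075 [0.49329933 0.12913696 0.09604566] [-0.234888   -0.36070938 -2.79492054] 0.043552230694968094
589 [37.3 39.7 40.  42.  42.3 42.9 43.5 43.6 43.8 43.9] [ -18.3 -108.3   37.3] [ 11.4 -89.4  51. ]
```

View pics/s2.png

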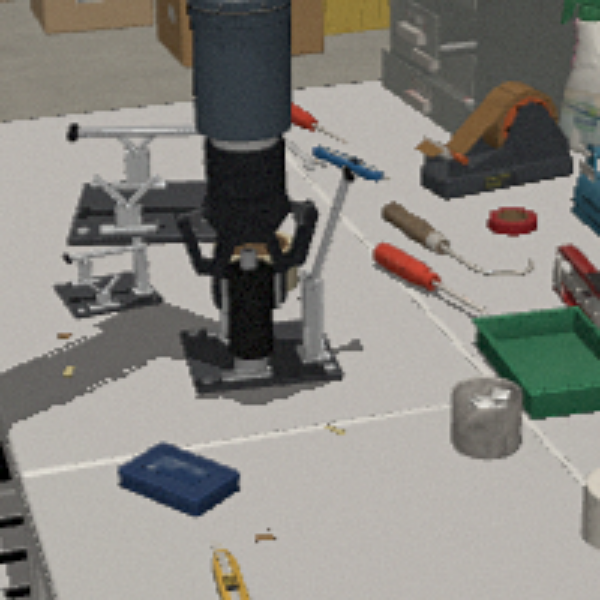

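Emit:
{"name": "step_arm", "arguments": {"series": [[0, 1.4, 13, 0, 0], [0, 0.4, 4, 1, 0], [0, 0.5, 5, 0.5, 0], [0, 0.5, 5, 0.5, 0], [0, 0.5, 5, 0.5, 0], [0, 0.5, 5, -0.5, 0], [0, 0.6, 5, -0.5, 0], [0, 0.5, 5, -1, 0], [0, 0.6, 5, -1, 0], [0, 0.5, 5, -1.5, 0], [0, 0.6, 5, -2, 0], [0, 0.5, 5, -2.5, 0], [0, 0.5, 5, -3, 0], [0, 0, 0, 0, 0]]}}

```text
t: 8.88
position: [0.5014, 0.2027, 0.0867]
tool_rot: [-0.668, 0.744, 0.0, 0.001]
force: [-2.1, -1.8, 0.1]
width: 0.0434
finger_force: 32.3
```

```bash
cat >> h.py <<'E'
O=np.array([.5035,.2164]);a=np.deg2rad(-6.31);X=np.array([np.cos(a),np.sin(a)]);Y=np.array([-X[1],X[0]])
def cr(P): return np.stack([(P[...,:2]-O)@X,(P[...,:2]-O)@Y,P[...,2]],-1)*1000
E
python3 - <<'E'
from h import *
s=r.sense();print(s['t'],cr(s['position']).round(1),s['force'],s['width'])
for n in("side","scene"):
    i,d=r.camera(n);c=cr(cloud(n,d));I=i.max(2)
    m=(d>0)&(abs(c[...,0])<24)&(abs(c[...,1])<110)&(c[...,2]>64)&(c[...,2]<160)
    for y0 in range(-110,80,15):
        k=m&(c[...,1]>y0)&(c[...,1]<y0+15);print(n,y0,k.sum(),(c[k][:,2].min().round(),c[k][:,2].max().round()) if k.any() else "")
    if n=="side":cv2.imwrite("pics/s3.png",np.hstack([cv2.resize(i[170:290,265:385],(400,400))]));a=cv2.imread("pics/s3.png")
    else: cv2.imwrite("pics/s3.png",np.hstack([a,cv2.resize(i[180:290,280:390],(400,400))]))
E
```

```text
8.875 [ -0.6 -13.8  86.7] [-2.14646998 -1.82397199  0.13142026] 0.043400131970810094
side -110 0 
side -95 8 (np.float64(64.0), np.float64(82.0))
side -80 86 (np.float64(65.0), np.float64(102.0))
side -65 119 (np.float64(65.0), np.float64(112.0))
side -50 115 (np.float64(75.0), np.float64(132.0))
side -35 142 (np.float64(96.0), np.float64(159.0))
side -20 36 (np.float64(110.0), np.float64(155.0))
side -5 18 (np.float64(136.0), np.float64(146.0))
side 10 1 (np.float64(137.0), np.float64(137.0))
side 25 0 
side 40 0 
side 55 0 
side 70 0 
scene -110 0 
scene -95 0 
scene -80 4 (np.float64(69.0), np.float64(76.0))
scene -65 17 (np.float64(65.0), np.float64(87.0))
scene -50 15 (np.float64(65.0), np.float64(120.0))
scene -35 11 (np.float64(72.0), np.float64(159.0))
scene -20 52 (np.float64(82.0), np.float64(159.0))
scene -5 128 (np.float64(94.0), np.float64(160.0))
scene 10 12 (np.float64(113.0), np.float64(143.0))
scene 25 0 
scene 40 0 
scene 55 0 
scene 70 0
```

View pics/s3.png

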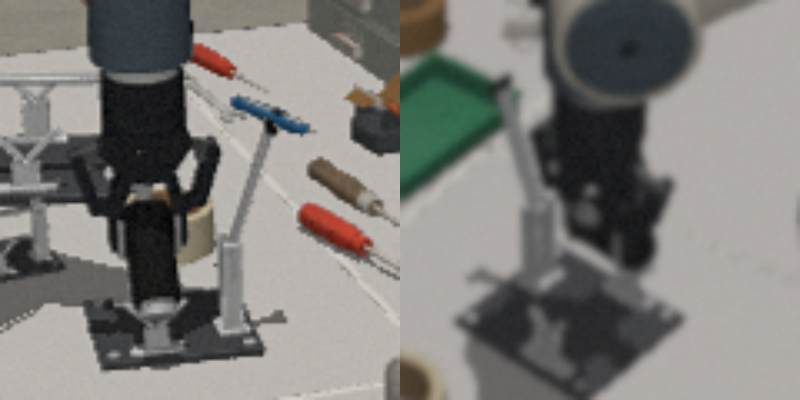

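It works: the roller leans about 45° (side crop ~(150,250)) with its hub in the wide saddle. Continue the arc.

Emit:
{"name": "step_arm", "arguments": {"series": [[0, 0.5, 4.5, -4, 0], [0, 0.5, 4.5, -4, 0], [0, 0.5, 4.5, -4.5, 0], [0, 0.3, 3, -4, 0], [0, 0.3, 3, -4, 0], [0, 0.3, 2.8, -4, 0], [0, 0.3, 2.5, -4, 0], [0, 0.2, 1.5, -3, 0], [0, 0, 0, 0, 0]]}}

```text
t: 10.1
position: [0.5041, 0.2285, 0.055]
tool_rot: [-0.668, 0.744, 0.0, 0.0]
force: [-1.5, 3.5, 3.3]
width: 0.0431
finger_force: 30.1
```

```bash
python3 - <<'E'
from h import *
s=r.sense();print(s['t'],cr(s['position']).round(1),s['force'],s['width'])
for n in("side","scene"):
    i,d=r.camera(n);c=cr(cloud(n,d));I=i.max(2)
    m=(d>0)&(abs(c[...,0])<20)&(abs(c[...,1])<110)&(c[...,2]>30)&(c[...,2]<160)
    for y0 in range(-95,85,10):
        k=m&(c[...,1]>y0)&(c[...,1]<y0+10);print(n,y0,k.sum(),(c[k][:,2].min().round(),c[k][:,2].max().round()) if k.any() else "")
    if n=="side":cv2.imwrite("pics/s4.png",np.hstack([cv2.resize(i[170:290,265:385],(400,400))]));a=cv2.imread("pics/s4.png")
    else: cv2.imwrite("pics/s4.png",np.hstack([a,cv2.resize(i[180:290,280:390],(400,400))]))
E
```

```text
10.1 [-0.7 12.1 55. ] [-1.52791293  3.51411827  3.30804456] 0.043083432380792944
side -95 0 
side -85 4 (np.float64(73.0), np.float64(76.0))
side -75 63 (np.float64(49.0), np.float64(85.0))
side -65 92 (np.float64(31.0), np.float64(90.0))
side -55 58 (np.float64(30.0), np.float64(93.0))
side -45 34 (np.float64(46.0), np.float64(97.0))
side -35 24 (np.float64(78.0), np.float64(99.0))
side -25 28 (np.float64(82.0), np.float64(100.0))
side -15 72 (np.float64(89.0), np.float64(160.0))
side -5 101 (np.float64(85.0), np.float64(160.0))
side 5 43 (np.float64(93.0), np.float64(158.0))
side 15 26 (np.float64(95.0), np.float64(118.0))
side 25 4 (np.float64(100.0), np.float64(108.0))
side 35 0 
side 45 0 
side 55 0 
side 65 0 
side 75 0 
scene -95 0 
scene -85 0 
scene -75 3 (np.float64(66.0), np.float64(69.0))
scene -65 2 (np.float64(66.0), np.float64(71.0))
scene -55 9 (np.float64(31.0), np.float64(66.0))
scene -45 1 (np.float64(56.0), np.float64(56.0))
scene -35 0 
scene -25 0 
scene -15 0 
scene -5 3 (np.float64(97.0), np.float64(123.0))
scene 5 7 (np.float64(94.0), np.float64(123.0))
scene 15 62 (np.float64(99.0), np.float64(160.0))
scene 25 122 (np.float64(66.0), np.float64(160.0))
scene 35 31 (np.float64(70.0), np.float64(104.0))
scene 45 39 (np.float64(30.0), np.float64(106.0))
scene 55 35 (np.float64(30.0), np.float64(62.0))
scene 65 0 
scene 75 0
```

View pics/s4.png

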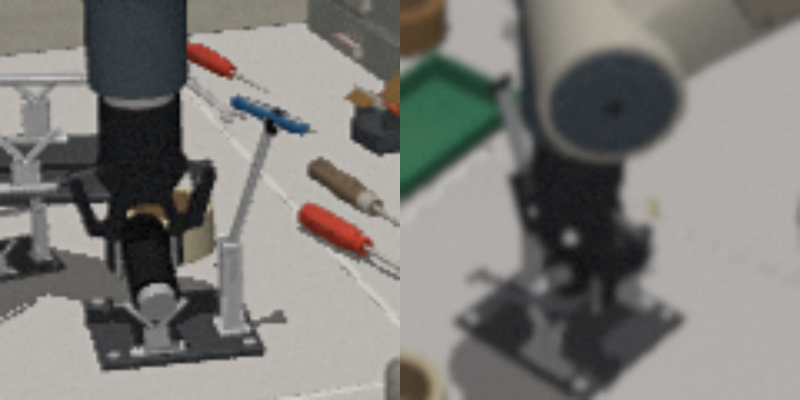

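Roller now tilts ~17° from level with its hub on the wide saddle (crop (155,300)). Measure with the wrist camera where the hub end is along y.

```bash
python3 - <<'E'
from h import *
i,d=r.camera("wrist");c=cr(cloud("wrist",d))
m=(d>0)&(abs(c[...,0])<3)&(abs(c[...,1])<110)&(c[...,2]>30)&(c[...,2]<130)
for y0 in range(-84,60,4):
    k=m&(c[...,1]>=y0)&(c[...,1]<y0+4)
    if k.any():print(y0+2,k.sum(),np.median(c[k][:,2]).round(1),i[k].mean().round())
m=(d>0)&(abs(c[...,0])<30)&(c[...,1]<-30)&(c[...,1]>-90)&(c[...,2]>62);print(c[m].min(0),c[m].max(0))
cv2.imwrite("pics/w5.png",i)
E
```

```text
-74 75 74.9 201.0
-70 307 75.8 205.0
-66 313 77.1 209.0
-62 303 78.7 148.0
-58 335 85.1 26.0
-54 354 86.4 26.0
-50 347 87.8 26.0
-46 345 89.0 26.0
-42 353 90.3 26.0
-38 352 91.7 27.0
-34 357 93.1 27.0
-30 353 94.4 27.0
-26 363 95.7 27.0
-22 374 97.0 27.0
-18 380 98.4 27.0
-14 393 99.7 21.0
-10 366 101.1 15.0
-6 373 102.3 15.0
-2 392 103.7 15.0
2 442 105.2 15.0
6 391 106.4 16.0
10 388 107.8 15.0
14 379 109.1 15.0
18 128 109.8 15.0
[-21.87708718 -73.140068    62.0670142 ] [ 21.42409308 -30.00245453  95.78731072]
```

View pics/w5.png

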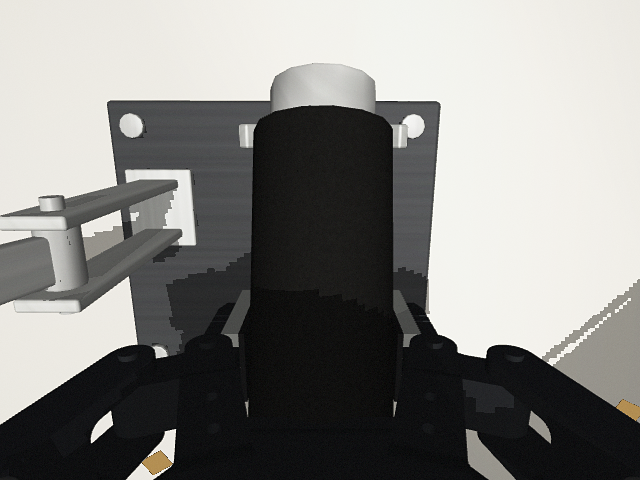

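Wrist view: hub end top at (323,70) → cradle y −74.5, tilt 18°; roller slid ~6 mm in the grip, so it needs to go +y about 10 mm as it comes level. Shift while lowering, then re-measure.

Emit:
{"name": "step_arm", "arguments": {"series": [[0, 0.2, 2, 0, 0], [0, 0.2, 2, 0, 0], [0, 0.2, 2, 0, 0], [0, 0.1, 1, -3, 0], [0, 0.1, 0.8, -3, 0], [0, 0.1, 0.8, -3, 0], [0, 0.1, 0.6, -3, 0], [0, 0, 0, 0, 0]], "grip_force": 22}}

```text
t: 11.25
position: [0.5051, 0.2377, 0.0432]
tool_rot: [-0.668, 0.744, 0.0, 0.0]
force: [-1.4, 1.6, 1.7]
width: 0.0433
finger_force: 29.3
```

```bash
cat > m.py <<'E'
from h import *
s=r.sense();print(s['t'].__round__(2),cr(s['position']).round(1),s['force'].round(1),s['width'])
i,d=r.camera("wrist");c=cr(cloud("wrist",d))
m=(d>0)&(abs(c[...,0])<3)&(abs(c[...,1])<110)&(c[...,2]>60)&(c[...,2]<130)
q=c[m];dark=i[m].max(1)<60
b=q[dark&(q[:,1]>-44)&(q[:,1]<0)];f=np.polyfit(b[:,1],b[:,2],1);t=np.arctan(f[0])
h=q[~dark&(q[:,1]<-40)];ye=np.percentile(h[:,1],1);ze=np.median(h[h[:,1]<ye+2][:,2])
n=np.array([-np.sin(t),np.cos(t)]);u=np.array([n[1],-n[0]]);F=np.array([ye,ze])-17*n;M=F+59*u
print("tilt deg",np.rad2deg(t),"hub end top",ye,ze,"foot",F,"mid",M,"slim",F+120*u,"top z at mid",np.polyval(f,M[0]))
mm=(d>0)&(c[...,2]>70)&(i.max(2)<60)&(abs(c[...,1]+25)<10)&(abs(c[...,0])<30);print("barrel x",c[mm][:,0].min(),c[mm][:,0].max())
E
python3 m.py
```

```text
11.25 [-0.7 21.4 43.2] [-1.4  1.6  1.7] 0.04330832763772864
tilt deg 11.53601823351056 hub end top -63.596464602816155 73.18877654715979 foot [-60.1967381   56.53219047] mid [-2.38858643 68.33124126] slim [57.37916361 80.53025987] top z at mid 90.785973560686
barrel x -21.82653752595735 20.866246110397487
```

Emit:
{"name": "step_arm", "arguments": {"series": [[0, 0.1, 0.6, -2.5, 0], [0, 0.1, 0.6, -2.5, 0], [0, 0.1, 0.6, -2.5, 0], [0, 0.1, 0.6, -2, 0], [0, 0.1, 0.6, -2, 0], [0, 0, 0, 0, 0]]}}

```text
t: 12.05
position: [0.5052, 0.2398, 0.0314]
tool_rot: [-0.668, 0.744, -0.0, -0.001]
force: [-0.9, 0.9, 0.8]
width: 0.0431
finger_force: 28.8
```

```bash
python3 m.py
```

```text
12.05 [-0.9 23.5 31.4] [-0.9  0.9  0.8] 0.0431045000005237
tilt deg 2.908474087609466 hub end top -59.687685898274054 74.06818646841553 foot [-58.82509483  57.09008479] mid [ 0.09890511 60.08378319] slim [61.02032879 63.17896289] top z at mid 82.1256348909407
barrel x -19.673879335895737 18.748842724447524
```

Emit:
{"name": "step_arm", "arguments": {"series": [[0, 0, 0, -1.5, 0], [0, 0, 0, -1.5, 0], [0, 0, 0, -1, 0], [0, 0, 0, 0, 0]]}}

```text
t: 12.6
position: [0.5054, 0.2403, 0.028]
tool_rot: [-0.668, 0.744, -0.0, -0.0]
force: [-2.5, -0.2, 3.5]
width: 0.0433
finger_force: 29.2
```

```bash
python3 m.py
```

```text
12.6 [-0.8 24.  28. ] [-2.5 -0.2  3.5] 0.04330745031069123
tilt deg 0.4223741132398316 hub end top -58.42889660084615 74.16378463041411 foot [-58.30357681  57.16424655] mid [ 0.69482005 57.59917993] slim [61.69316258 58.04885681] top z at mid 79.6354496146925
barrel x -19.00729281355426 18.27412488955971
```

Level and seated. Release and rise.

Emit:
{"name": "step_arm", "arguments": {"series": [[0.6, 0, 0, 0, 0], [0.7, 0, 0, 0, 0], [0.8, 0, 0, 0, 0], [0.8, 0, 0, 0, 0], [0.8, 0, 0, 15, 0], [0.8, 0, 0, 30, 0], [0.8, 0, 0, 40, 0], [0.8, 0, 0, 45, 0], [0.8, 0, 0, 45, 0], [0.8, 0, 0, 45, 0], [0.8, 0, 0, 30, 0], [0.8, 0, 0, 0, 0]]}}

```text
t: 14.15
position: [0.5065, 0.2407, 0.2819]
tool_rot: [-0.668, 0.744, -0.001, 0.004]
force: [-0.8, -0.0, -0.7]
width: 0.0681
finger_force: 0.0
```

```bash
python3 m.py; python3 - <<'E'
from h import *
i,d=r.camera("wrist");c=cr(cloud("wrist",d))
m=(d>0)&(c[...,2]>105)&(c[...,2]<225)&(abs(c[...,1]+20)<30)&(c[...,0]>60)&(c[...,0]<180);q=c[m];print("bail",m.sum(),q.min(0),q.max(0))
print(r.sense()['q'].round(2))
E
```

```text
14.15 [  0.3  24.5 281.9] [-0.8 -0.  -0.7] 0.06814164951741149
tilt deg -0.07348545361582821 hub end top -58.40641881211803 72.68334936657406 foot [-58.42822238  55.68336335] mid [ 0.57172909 55.60769215] slim [61.57167892 55.52945582] top z at mid 77.08529755779612
barrel x -19.65996504049562 15.189509903193459
bail 3142 [ 76.42771316 -32.414315   105.04068318] [116.26164444  -8.45492545 207.476305  ]
[ 0.72  0.27  0.24 -0.   -1.54 -0.83]
```

Roller seated (tilt −0.1°, mid y +0.6). Now behind the bail (cradle x 150, y −20) with fingers shut.

Emit:
{"name": "step_arm", "arguments": {"series": [[0, 20, -9, 0, 0], [0, 35, -15, 0, 0], [0, 40, -17, 0, 0], [0, 32, -13, 0, 0], [0, 17, -7, 0, 0], [0, 0, 0, -20, 0], [0, 0, 0, -35, 0], [0, 0, 0, -35, 0], [0, 0, 0, -20, 0], [0, 0, 0, 0, 0]]}}

```text
t: 15.5
position: [0.6479, 0.1787, 0.1649]
tool_rot: [-0.668, 0.744, 0.001, -0.003]
force: [-0.4, -0.6, 0.2]
width: -0.0002
finger_force: 0.0
```

```bash
python3 - <<'E'
from h import *
s=r.sense();print(s['t'],cr(s['position']).round(1),s['position'],s['force'],s['width'])
E
```

```text
15.5 [147.7 -21.6 164.9] [0.64792347 0.17871355 0.16490846] [-0.44607449 -0.58841423  0.20839451] -0.0001875498426049749
```

Emit:
{"name": "step_arm", "arguments": {"series": [[0, -9.3, 1, 1, 0], [0, -9.3, 1, 1, 0], [0, -9.3, 1, 1, 0], [0, -9.3, 1, 1, 0], [0, -9.3, 1, 1, 0], [0, -9.3, 1, 0, 0], [0, -8, 0.9, 0, 0], [0, -8, 0.9, 0, 0], [0, -8, 0.9, 0, 0], [0, -8, 0.9, 0, 0], [0, -8, 0.9, -4, 0], [0, -8, 0.9, -4, 0], [0, -8, 0.9, -4, 0], [0, -6.3, 0.7, -6, 0], [0, -6.3, 0.7, -6, 0], [0, -6.3, 0.7, -6, 0], [0, 0, 0, 0, 0]]}}

```text
t: 17.62
position: [0.518, 0.1936, 0.1421]
tool_rot: [-0.668, 0.744, 0.0, -0.001]
force: [-0.7, 0.1, 0.0]
width: 0.0002
finger_force: 0.0
```

```bash
python3 - <<'E'
from h import *
s=r.sense();print(s['t'],cr(s['position']).round(1),s['force'],s['width'])
i,d=r.camera("side");c=cr(cloud("side",d))
cv2.imwrite("pics/s6.png",cv2.resize(i[150:290,245:385],(600,600)))
E
```

```text
17.625 [ 16.9 -21.  142.1] [-0.74077987  0.12881902  0.00912925] 0.00022961655668198437
```

View pics/s6.png

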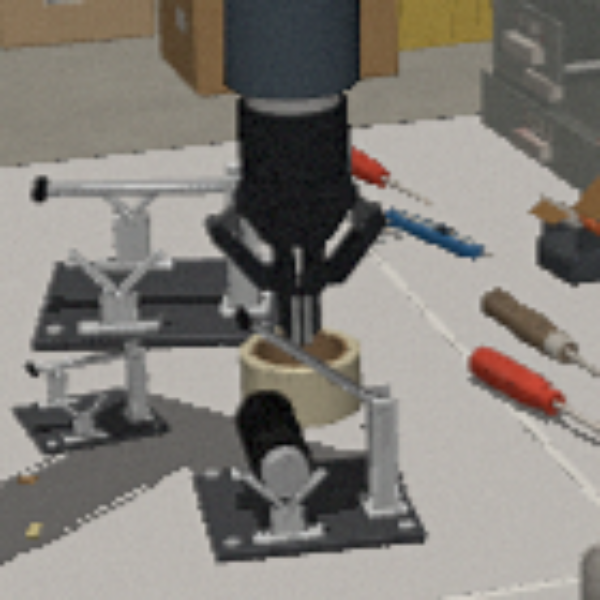

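Bail is down to ~0.55 rad (arm (245,320)→(375,390)), the roller still in its saddles. Keep pressing down.

Emit:
{"name": "step_arm", "arguments": {"series": [[0, -5.5, 0.6, -6, 0], [0, -5.5, 0.6, -6, 0], [0, -5.5, 0.6, -6, 0], [0, -5.5, 0.6, -6, 0], [0, -2, 0.2, -5, 0], [0, -2, 0.2, -5, 0], [0, -2, 0.2, -5, 0], [0, -2, 0.2, -5, 0], [0, 0, 0, -3, 0], [0, 0, 0, -2.5, 0], [0, 0, 0, 0, 0]]}}

```text
t: 19.05
position: [0.4888, 0.1969, 0.0931]
tool_rot: [-0.668, 0.744, 0.0, -0.0]
force: [0.7, -0.2, -0.2]
width: -0.0002
finger_force: 0.0
```

Emit:
{"name": "step_arm", "arguments": {"series": [[0, 0, 0, -1.5, 0], [0, 0, 0, -1.5, 0], [0, 0, 0, -1, 0], [0, 0, 0, -1, 0], [0, 0, 0, 0, 0]]}}

```text
t: 19.68
position: [0.489, 0.1971, 0.0898]
tool_rot: [-0.668, 0.744, -0.0, 0.001]
force: [-5.2, -0.0, 11.7]
width: -0.0001
finger_force: 5.3
```

Stop reached (11.7 N at z 0.0898, expected 0.090). Retreat and check.

Emit:
{"name": "step_arm", "arguments": {"series": [[0, 0, 0, 5, 0], [0, 0, 0, 30, 0], [0, 0, 0, 50, 0], [0, 0, 0, 50, 0], [0, 0, 0, 40, 0], [0, 0, 0, 0, 0]]}}

```text
t: 20.42
position: [0.4903, 0.1976, 0.2668]
tool_rot: [-0.668, 0.744, -0.001, 0.004]
force: [0.3, 0.3, -0.8]
width: 0.0001
finger_force: 0.0
```

```bash
python3 m.py; python3 - <<'E'
from h import *
i,d=r.camera("wrist");c=cr(cloud("wrist",d))
m=(d>0)&(c[...,2]>83)&(c[...,2]<130)&(abs(c[...,1]+20)<5)&(c[...,0]<55)&(c[...,0]>-42);q=c[m];f=np.polyfit(q[:,0],q[:,2],1);print("bail",m.sum(),f,"angle",-np.arctan(f[0]),np.percentile(q[:,2],[5,50,95]))
E
```

```text
20.43 [-11.1 -20.1 266.8] [ 0.3  0.3 -0.8] 0.0001225018312587303
tilt deg 0.05682356413828897 hub end top -58.91552665338742 71.80658711707238 foot [-58.89866677  54.80659548] mid [ 0.10130422 54.86510921] slim [61.10127422 54.92560645] top z at mid 76.73609974856065
barrel x -29.96344741563045 29.997489091425763
bail 1499 [6.90908320e-05 8.82290971e+01] angle -6.909083189277761e-05 [87.16466934 88.20568289 89.37737722]
```

```bash
python3 -c "
from h import *
print(r.sign_off())"
```

```text
the job is handed in; nothing more can be done
None
```

The roller is lying level in the mid-sized cradle, slim end in the narrow saddle and thick end in the wide one, with the bail fully down. I handed the job in at about 20.5 s, but sign-off gave no verdict back. My last measurements showed the barrel middle about 0.1 mm off along the axis, about 57 mm high once the camera's 2 mm bias is allowed for, and the bail at 0 rad.

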